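# Press a bush home on the bench lever press

### The job

Lay the belt-tensioner arm flat on the plate of the lever press with its bush squarely under the punch (it only goes in leaning, from the open front), pull the press handle right down to its stop so that the bush goes fully home, then ease the handle slowly back up all the way to its rest without letting the spring snap it back. Leave the arm lying on the plate, let go of everything, and leave the other things on the bench where they are.

Things in the scene. Friction and masses are not known exactly. Their poses are not given: they have to be found in the camera images.
- press: fixed grey cast-iron bench lever press with a return spring. Origin on the bench under the ram's axis; -x is its open front, +x its column, y left seen from the front, z up. Foot 110 wide, 30 high (x -75 to +175 mm). The 72 mm wide head overhangs the plate: x -50 to +165, 195 to 300 mm above the bench, so a tool cannot come straight down there: it must lean 25-50 deg, in from the front or front left
- press_plate (a point): centre of the top face of the press's plate, a steel square 100 x 100 mm, top 50 mm above the bench, directly under the punch; its axes are those of the press. Column front 85 mm behind this point
- punch_face (a point): centre of the round punch's flat lower face, 22 mm across; goes down with the ram. At rest 63.6 mm above the plate, so 16 to 20 mm above the proud bush of a tensioner arm lying on the plate. The punch is 32 mm long; above it a 34 mm round collar 18 mm long, then the 22 mm square ram
- handle (a joint): angle of the press handle (rad): 0 at rest (bar 25 deg above level, pointing to the press's front), growing as it is pulled down; stop at 1.15, or up to 0.06 sooner with a bush under the punch. Lowers the ram 24 mm per rad; meets the bush at 0.68 to 0.81. At the grip 3 to 8 N against the spring, 3 to 5 N more pressing the bush. Let go when down it snaps back; ease it up below 1 rad/s
- handle_grip (a point): middle of the handle's black round grip (24 mm thick, 110 mm long, end rims 29 mm), 185 mm from the pivot, 328 mm above the bench at rest; moves with the handle. It swings in the press's upright plane y = -115 mm, 79 mm from the head's side; can be taken from above with a finger on either side, and may turn between them. Its axes are the press's at rest and turn with the handle
- handle_pivot (a point): point on the handle's hinge axis in the handle's plane: x +35, y -115 mm in the press, 250 mm above the bench. The axis is parallel to the press's y axis; the grip swings forward and down in an arc about this point
- idler: loose dark cast-iron belt-tensioner arm, 0.35 to 0.6 kg, lying flat. Origin on its underside on the axis of the big boss (36 mm across, 34 mm high); z up. From the boss a flat-sided waist 16 mm wide, 26 mm high runs to its -x, to a small round eye (26 mm across, 26 mm high) centred at x -75 mm. 106 mm long overall
- idler_waist (a point): point to hold the tensioner arm: middle of the free waist, 44 mm from the boss's axis towards the small eye, 22 mm above the underside
- bush (a joint): how far the brass bush's flange stands above the boss (m): 0.007 to 0.010 at the start, 0 fully home. A push fit: takes 30 N on the bush (3 to 4 N more at the press handle)
- bush_top (a point): centre of the top of the flange of the brass bush in the big boss: flange 26 mm across, 3 mm thick, so 37 mm above the arm's underside when home, 44 to 47 mm at the start
- tape: bystander: yellow tape measure 68 x 36 x 62 mm high, origin on its underside
- cutter: bystander: blue tube cutter, about 130 x 50 x 26 mm, lying, origin on its underside
- screwdriver: bystander: black-handled screwdriver 180 mm long, 26 mm thick, lying along its x axis, origin on its underside
- spanner: bystander: steel spanner 180 mm long, lying along its x axis, origin on its underside
- valve: bystander: brass valve with a black knob, 94 x 34 x 59 mm high, origin on its underside
- tray: bystander: open steel tray of spare bushes 110 x 80 x 34 mm high, origin on its underside
There are look-alikes about, which are no part of the job. Leave any orange look-alike of the idler alone.

How it is judged:
By the outcome, as a careful person would: the job done as asked, in the order asked, and still so for the second after the job is handed in, with the robot touching nothing.
It also fails if it takes over 67 s, if anything falls off the work surface, if the arm or the gripper's body presses on something with over 40 N, if the wrist force passes 120 N, or if a joint passes its speed limit or range.

### The arm

A 6-joint arm with a two-finger parallel gripper is mounted at the origin on the work surface. World frame = base frame: x ahead of the robot, y to its left, z up, the work surface at z = 0. Lengths are in m, angles in rad, forces in N, time in s.
With the tool pointing down it reaches from about 0.325 to 0.9 m from the base axis. Payload 6.1 kg.
Tool frame: the origin (TCP) lies midway between the tips of the shut fingers; the grasp point (between the pads) lies 19 mm behind it; z points along the fingers, y is the line along which they close (so a half turn about z gives the same grasp; the last joint's range is limited). The gripper opens to 85 mm and grips with 20 to 120 N. Pads are 22 mm wide; open, the fingers measure 114 mm over their backs; the gripper's body (76 mm by 85 mm) begins 54 mm behind the grasp point. The pads swing forward as they close: fully open they stand 13 mm farther back than shut.
Start: joints at [1.066, 0.22, 1.526, -0, 1.395, -0.126], TCP at [0.231, 0.581, 0.231] pointing down, gripper open.
Joint ranges: [-2.98, 2.98], [-0.91, 2.08], [0.09, 2.57], [-1.24, 4.39], [0.2, 2.65], [-2.68, 2.68]. Speed limits (rad/s): [2.57, 2.57, 3.01, 3.14, 3.14, 3.14].

### API

Orientations are given as [roll, pitch, yaw] about the fixed x, y, z axes, in that order (R = Rz(yaw) Ry(pitch) Rx(roll)).
In Python, from plant import movep, move_l, set_joints, gripper_to, hold, inverse_kinematics, observe, get_image, get_calibration, Unreachable, job_done gives the robot as it stands. Calls block until the motion is done:
- movep(position, orientation): joint-space move of the TCP to a pose.
- move_l(position, feed=0.15, rotation=None, max_force=None): straight line of the TCP; rotation=None keeps the orientation; feed is the mean speed in m/s. With max_force (N) it stops when the force on the tool has changed by that much, and returns True; else False.
- set_joints(angles): joint-space move.
- gripper_to(opening, f_grip=None): finger opening in m; f_grip is the grip in N (None keeps the last); returns when the fingers have stopped.
- hold(seconds).
- inverse_kinematics(position, orientation): joint angles nearest the present ones, or None.
- observe(): the state.
- get_image(name): name is "scene" or "top" or "wrist"; returns (picture, depth): 400x640x3 uint8, red, green, blue; 400x640 float32, m along the optical axis (not along the pixel's ray), 0 where there is no reading.
- get_calibration(name): a dict with "intrinsics" (3x3 intrinsics, pixels), "world_from_camera" (4x4, takes a point from camera to world coordinates). Camera axes: x right, y down, z forward; pixel columns grow to the right and rows downward; lengths in m; the calibration is good to about 2 mm. A picture is of the moment at which its call begins: read the wrist's pose just before it. get_calibration takes no time and is no camera call; for the wrist camera it gives the pose at the moment of the call.
A pose or a line that the arm cannot do raises Unreachable and nothing moves.
- job_done(): hands the job in; it is judged then, once.
The state is a dict: "time_s": time; "q": joint angles; "joint_velocities": joint speeds; "joint_torque": joint torques, N m; "eef_pos": TCP position; "tcp_rot": TCP orientation; "ft_force": force on the tool from outside, world axes, zero at the start; "torque": the same for the moment, N m; "opening": finger opening in m; "grasp_force": force on a finger pad.
Only numpy, scipy, OpenCV 4.12 (cv2) and the standard library are available. Lean on these libraries where they do the work, as an engineer would, in place of code of your own. Each camera call takes 0.05 s, during which the arm holds its last target. There are 200 camera calls.

## Working session

There is one attempt and no reset: what is moved stays moved. The work goes in short steps, each a Python script; the robot and the scene stay as the last script left them, time stands still between calls to the robot, and variables do not carry over. Pictures are saved under pics/ and viewed, at most 10 in all, crops included, and the job is handed in when it is done.

```bash
ls; mkdir -p pics
python3 - <<'E'
from plant import *
import cv2,numpy as np
for n in("scene","top"):
    im,d=get_image(n); c=get_calibration(n)
    np.savez(n+".npz",im=im,d=d,K=c["intrinsics"],T=c["world_from_camera"])
    cv2.imwrite(f"pics/{n}.png",im[:,:,::-1]); print(n,c)
print(observe())
E
```

```text
pics
scene {'intrinsics': array([[497.55871148,   0.        , 325.15283396],
       [  0.        , 497.55871148, 203.31000278],
       [  0.        ,   0.        ,   1.        ]]), 'world_from_camera': array([[-0.09435163,  0.77453586, -0.62545342,  1.38281301],
       [ 0.99545419,  0.08159725, -0.04912073,  0.09550447],
       [ 0.01298951, -0.62724484, -0.7787138 ,  1.2292322 ],
       [ 0.        ,  0.        ,  0.        ,  1.        ]])}
top {'intrinsics': array([[465.55334849,   0.        , 317.39604486],
       [  0.        , 465.55334849, 206.01332456],
       [  0.        ,   0.        ,   1.        ]]), 'world_from_camera': array([[ 0.0058018 , -0.9862563 ,  0.16512071,  0.30001154],
       [-0.9998812 , -0.00807965, -0.01312675,  0.03292434],
       [ 0.01428045, -0.16502494, -0.98618601,  1.63173089],
       [ 0.        ,  0.        ,  0.        ,  1.        ]])}
{'time_s': 0.1, 'q': array([ 1.06588575e+00,  2.21207145e-01,  1.52750626e+00, -2.13937885e-06,
        1.39471155e+00, -1.26099348e-01]), 'joint_velocities': array([ 0.00027348, -0.00239129, -0.00240991, -0.00137547,  0.0004828 ,
        0.00041438]), 'joint_torque': array([ 7.97066114e-04, -4.98233771e+01, -3.90553164e+01, -1.62554365e-04,
        5.52902595e-03,  3.12224273e-06]), 'eef_pos': array([0.23086753, 0.58019789, 0.23026649]), 'tcp_rot': array([-3.13977464e+00, -2.28350708e-04,  2.76278159e+00]), 'ft_force': array([-0.30946391,  0.62979584, -0.13833508]), 'torque': array([0.01399014, 0.00223142, 0.01207885]), 'grasp_force': 0.0, 'opening': 0.08554305817957017}
```

View pics/top.png

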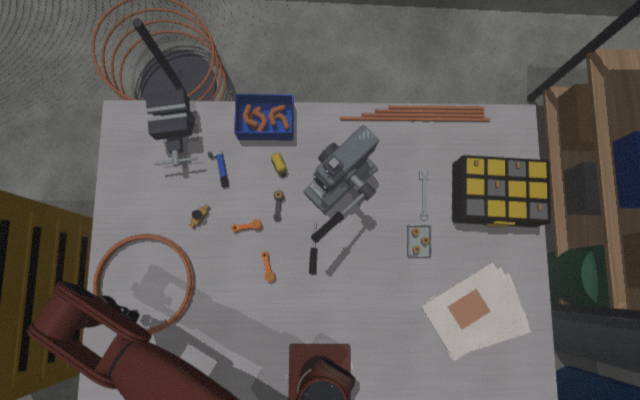

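View pics/scene.png

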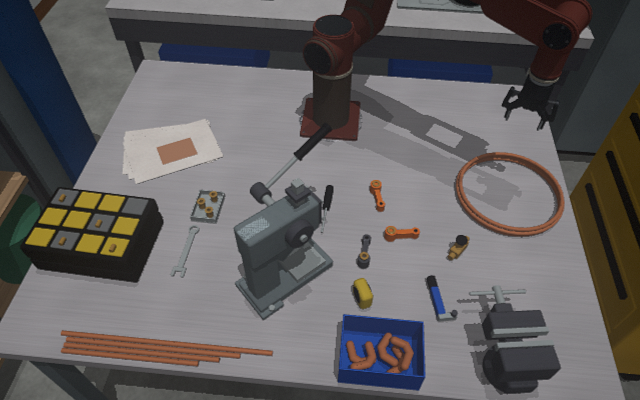

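The top view shows the dark idler with its brass bush at about (279,196) and its eye at about (278,216). The two orange look-alikes are at (247,226) and (268,266), so they stay. Only the dark one with a brass bush fits. The press is at (340,170), with its handle grip running (313,240)–(342,215). I'll measure from depth and confirm in a crop.

```bash
cat > h.py <<'E'
import numpy as np,cv2
def cloud(d,K,T):
    v,u=np.mgrid[:d.shape[0],:d.shape[1]]
    P=np.stack([(u-K[0,2])/K[0,0]*d,(v-K[1,2])/K[1,1]*d,d],-1)
    return P@T[:3,:3].T+T[:3,3]
def ray(uv,z,K,T):
    r=T[:3,:3]@np.array([(uv[0]-K[0,2])/K[0,0],(uv[1]-K[1,2])/K[1,1],1]);o=T[:3,3]
    return o+r*(z-o[2])/r[2]
E
python3 - <<'E'
from h import *
out=[]
for n in("top","scene"):
    f=np.load(n+".npz");im,d,K,T=[f[k] for k in("im","d","K","T")]
    P=cloud(d,K,T); ok=d>0
    hsv=cv2.cvtColor(im,cv2.COLOR_RGB2HSV)
    near=ok&(abs(P[...,0]-.5)<.3)&(abs(P[...,1]+.05)<.25)
    m=near&(abs(P[...,2]-.3)<.006); q=P[m]
    r=cv2.minAreaRect(q[:,:2].astype(np.float32)*1000);print(n,"head",m.sum(),r,np.median(q[:,2]))
    for z0 in(.03,.05):
        m=near&(abs(P[...,2]-z0)<.005);print(z0,m.sum(),cv2.minAreaRect(P[m][:,:2].astype(np.float32)*1000))
    m=near&(P[...,2]>.25)&(hsv[...,2]<60); q=P[m]
    print("grip",m.sum(),q.mean(0),q.min(0),q.max(0))
    # idler: raised points near
    m=ok&(P[...,2]>.012)&(P[...,2]<.06)&(abs(P[...,0]-(.50))<.12)&(abs(P[...,1]-.13)<.08)&(hsv[...,2]>0)
    nl,lab,st,ce=cv2.connectedComponentsWithStats(m.astype(np.uint8))
    for i in range(1,nl):
        if st[i,4]>30:
            q=P[lab==i]; print("blob",ce[i],st[i,4],q.mean(0),q.max(0)[2],np.median(im[lab==i],0))
            print(cv2.minAreaRect(q[:,:2].astype(np.float32)*1000))
    c=(slice(130,290),slice(220,400)) if n=="top" else (slice(170,320),slice(230,410))
    out.append(cv2.resize(im[c],(400*1,355),interpolation=cv2.INTER_CUBIC))
cv2.imwrite("pics/crop1.png",np.hstack(out)[:,:,::-1])
E
```

```text
top head 1309 ((639.3341674804688, -55.319915771484375), (135.66671752929688, 289.0746154785156), 66.76490783691406) 0.2999871474870477
0.03 659 ((524.4736938476562, 9.231643676757812), (353.37030029296875, 460.2122497558594), 84.97500610351562)
0.05 381 ((651.2830810546875, 16.072250366210938), (329.4823303222656, 166.8249053955078), 85.92669677734375)
grip 498 [ 0.5327499 -0.0319406  0.3152259] [ 0.41594045 -0.15601582  0.25018043] [0.71062196 0.03032345 0.3712557 ]
blob [277.70558376 204.49238579] 197 [0.57228122 0.14994722 0.03087246] 0.05205852985625836 [74. 73. 72.]
((568.45751953125, 148.83123779296875), (32.06749725341797, 101.57947540283203), 87.94834899902344)
blob [264.69090909 255.78181818] 55 [0.39431194 0.191398   0.0256055 ] 0.0316495078415846 [156.  96.  58.]
((393.7599182128906, 191.9490966796875), (27.2506103515625, 24.695669174194336), 0.7503729462623596)
scene head 1945 ((648.6544799804688, -57.84620666503906), (136.44256591796875, 283.3755798339844), 66.66053009033203) 0.3004995473662577
0.03 1432 ((551.5847778320312, 6.0706634521484375), (365.4958190917969, 509.2180480957031), 86.17232513427734)
0.05 994 ((672.36962890625, 7.4095916748046875), (179.21461486816406, 328.2368469238281), 2.413543462753296)
grip 946 [ 0.59277328 -0.03799945  0.3042338 ] [ 0.42327895 -0.16479689  0.25003282] [0.77394022 0.03240865 0.36774019]
blob [380.4375 203.95  ] 80 [0.39954123 0.19087291 0.02433499] 0.031879092264654574 [156.   86.5  45.5]
((397.7342529296875, 192.5001678466797), (35.30718231201172, 25.002342224121094), 0.32827863097190857)
blob [364.82378855 249.70044053] 227 [0.57953568 0.14973288 0.03218028] 0.04945034841067186 [70. 69. 69.]
((568.9640502929688, 147.53567504882812), (101.60729217529297, 34.20121383666992), 1.070030927658081)
```

View pics/crop1.png

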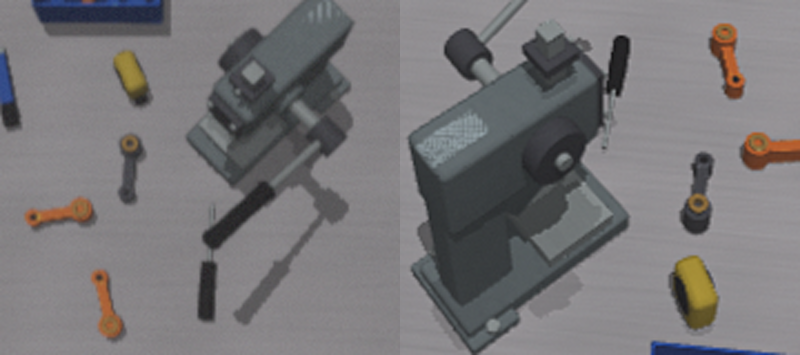

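Confirmed: the dark arm with the brass bush is in the crop at (130,143) on the left and (697,205) on the right. The others are orange. The press's open front faces robot-left (world −x, +y), and the ram top sticks out of the head at crop left (253,75). Next I'll refine the press axes from the head top, ram top and grip.

Run:
```python
from h import *
def edges(q,ax):
    s=q[:,:2]@ax; return np.percentile(s,[1,99])
for n in("top","scene"):
    f=np.load(n+".npz");im,d,K,T=[f[k] for k in("im","d","K","T")]
    P=cloud(d,K,T); ok=d>0
    V=cv2.cvtColor(im,cv2.COLOR_RGB2HSV)[...,2]
    m=(ok&(abs(P[...,0]-.65)<.2)&(abs(P[...,1]+.05)<.18)&(abs(P[...,2]-.3)<.004)).astype(np.uint8)
    m=cv2.morphologyEx(m,cv2.MORPH_OPEN,np.ones((5,5)))
    nl,lab,st,ce=cv2.connectedComponentsWithStats(m); i=1+np.argmax(st[1:,4]); q=P[lab==i]
    r=cv2.minAreaRect(q[:,:2].astype(np.float32)*1000); print(n,"head",st[i],r)
    # ram top: highest within
    m=ok&(P[...,2]>.315)&(abs(P[...,0]-.65)<.12)&(abs(P[...,1]+.04)<.12)
    nl,lab,st,ce=cv2.connectedComponentsWithStats(m.astype(np.uint8))
    for i in range(1,nl):
        if st[i,4]>15:
            q=P[lab==i]; zt=np.percentile(q[:,2],90); t=q[q[:,2]>zt-.006]
            print(" top blob",ce[i],st[i,4],"z",zt,q[:,2].min(),t[:,:2].mean(0),np.median(im[lab==i],0))
    # grip/bar: high points in front of head
    m=ok&(P[...,2]>.25)&(P[...,2]<.4)&(V<60)&(P[...,0]<.62)&(P[...,0]>.4)&(abs(P[...,1])<.12)
    q=P[m];
    nl,lab,st,ce=cv2.connectedComponentsWithStats(m.astype(np.uint8)); i=1+np.argmax(st[1:,4]);q=P[lab==i]
    u,s,vt=np.linalg.svd(q-q.mean(0),full_matrices=False);print(" grip",st[i,4],q.mean(0),vt[0],np.ptp(q@vt[0]))
    # plate
    m=ok&(abs(P[...,2]-.05)<.004)&(abs(P[...,0]-.62)<.15)&(abs(P[...,1]+.03)<.12)
    nl,lab,st,ce=cv2.connectedComponentsWithStats(m.astype(np.uint8)); i=1+np.argmax(st[1:,4]);q=P[lab==i]
    print(" plate",st[i],cv2.minAreaRect(q[:,:2].astype(np.float32)*1000))
    m=ok&(P[...,2]>.022)&(P[...,2]<.4)&(abs(P[...,0]-.65)<.2)&(abs(P[...,1]+.07)<.19)
    np.save(n+"_foot.npy",P[m&(P[...,2]<.036)])
    q=P[m&(abs(P[...,2]-.03)<.004)];
    for yaw in(-50,-54,-58,-62):
        c,s=np.cos(np.radians(yaw)),np.sin(np.radians(yaw)); print(yaw,edges(q,np.array([c,s])),edges(q,np.array([-s,c])))
```

```text
top head [352 139   9  19 130] ((698.877685546875, -98.4569091796875), (56.792091369628906, 24.156641006469727), 0.5013072490692139)
 top blob [332.82995951 165.66396761] 247 z 0.3689877425902959 0.33369759337045735 [ 0.63403084 -0.02799767] [71. 71. 76.]
 grip 280 [ 0.45855957 -0.01213896  0.34043584] [-0.64024035  0.64407946  0.41863343] 0.11877511402525148
 plate [311 181  38  25 299] ((633.9542846679688, -28.247825622558594), (98.84774780273438, 99.11568450927734), 43.83808135986328)
-50 [0.35361158 0.60329189] [0.4113685  0.59016978]
-54 [0.31801602 0.57074931] [0.43701987 0.61656249]
-58 [0.280587   0.53547023] [0.46006723 0.63995138]
-62 [0.24183783 0.49801399] [0.48042807 0.66022248]
scene head [251 197  65  34 915] ((668.2550659179688, -58.45225524902344), (69.54956817626953, 159.89630126953125), 43.057952880859375)
 top blob [297.58656331 190.67700258] 387 z 0.3691825413075359 0.32829785958167124 [ 0.63936561 -0.02841412] [68. 69. 73.]
 grip 399 [ 0.46601645 -0.01126802  0.33808323] [ 0.63908784 -0.64932694 -0.41223932] 0.11508797732063224
 plate [279 242  47  39 794] ((643.33984375, -22.678482055664062), (87.24903869628906, 101.1256103515625), 45.22917556762695)
-50 [0.35902997 0.6058522 ] [0.42463842 0.54283048]
-54 [0.32384498 0.57211168] [0.45264393 0.58157699]
-58 [0.28622472 0.5367645 ] [0.47476291 0.61749012]
-62 [0.2467564  0.49877658] [0.49469009 0.65039489]
```

```bash
cat >> h.py <<'E'
from scipy.spatial.transform import Rotation as Ro
from plant import *
O=np.array([.635,-.028]); YAW=np.radians(-45.3)
def rot(psi,t,flip=False):
    """tool leaning t (deg), body back along -psi direction; closing axis horizontal"""
    t=np.radians(t); z=np.array([np.sin(t)*np.cos(psi),np.sin(t)*np.sin(psi),-np.cos(t)])
    y=np.array([-np.sin(psi),np.cos(psi),0]); y=-y if flip else y
    return np.column_stack([np.cross(y,z),y,z])
def rpy(R): return Ro.from_matrix(R).as_euler("xyz")
def tcp(g,R): return np.asarray(g)+.019*R[:,2]
def P2W(p,z=None):
    c,s=np.cos(YAW),np.sin(YAW); return np.array([O[0]+c*p[0]-s*p[1],O[1]+s*p[0]+c*p[1],p[2]])
def gripat(th):
    a=np.radians(25)-th; return P2W([.035-.185*np.cos(a),-.115,.25+.185*np.sin(a)])
E
python3 - <<'E'
from h import *
np.set_printoptions(precision=2,suppress=True)
for flip in(0,1):
  for t in(30,40,45):
    R=rot(0,t,flip);print("pick",flip,t,inverse_kinematics(tcp([.558,.149,.022],R),rpy(R)),inverse_kinematics(tcp([.558,.149,.15],R),rpy(R)))
    for dy in(0,-20,-40):
      ps=YAW+np.radians(dy);R=rot(ps,t,flip); b=P2W([0,0,.072]); g=b-.044*np.array([np.cos(ps),np.sin(ps),0])
      print("place",dy,inverse_kinematics(tcp(g,R),rpy(R)),inverse_kinematics(tcp(g-.15*np.array([np.cos(ps),np.sin(ps),-.1]),R),rpy(R)))
  for th,t in((0,-15),(0,0),(0,15),(.5,15),(1.15,25),(1.15,40)):
    R=rot(YAW,t,flip);print("handle",th,t,inverse_kinematics(tcp(gripat(th),R),rpy(R)))
E
```

```text
pick 0 30 [ 0.17  0.16  2.19 -0.31  0.29 -1.13] [ 0.17 -0.1   2.15 -0.16  0.58 -1.29]
place 0 [ 0.07  0.22  1.98 -0.65  0.68 -0.25] [ 0.34  0.06  2.13 -0.66  0.83 -0.01]
place -20 [ 0.14  0.36  1.81 -0.65  0.92  0.09] [ 0.4   0.33  1.82 -0.61  1.07  0.29]
place -40 [ 0.15  0.5   1.62 -0.58  1.14  0.35] [ 0.37  0.56  1.49 -0.52  1.3   0.49]
pick 0 40 None [ 0.19 -0.16  2.27 -0.35  0.36 -1.09]
place 0 [ 0.15  0.24  2.04 -1.    0.66  0.12] [ 0.44  0.11  2.16 -0.93  0.85  0.29]
place -20 [ 0.21  0.4   1.83 -0.88  0.95  0.33] [ 0.48  0.39  1.81 -0.79  1.13  0.47]
place -40 [ 0.22  0.56  1.59 -0.75  1.21  0.49] [ 0.44  0.65  1.43 -0.66  1.39  0.59]
pick 0 45 None [ 0.2  -0.17  2.32 -0.59  0.26 -0.85]
place 0 [ 0.18  0.26  2.06 -1.18  0.68  0.31] [ 0.48  0.14  2.17 -1.06  0.89  0.43]
place -20 [ 0.25  0.43  1.83 -0.98  0.99  0.44] [ 0.51  0.43  1.8  -0.87  1.18  0.54]
place -40 [ 0.25  0.6   1.58 -0.82  1.26  0.55] [ 0.46  0.69  1.4  -0.72  1.44  0.62]
handle 0 -15 [-0.29 -0.06  1.7   0.13  1.73 -1.06]
handle 0 0 [-0.2  -0.23  1.83  0.    1.54 -0.98]
handle 0 15 [-0.09 -0.37  1.96 -0.17  1.
[... 339 characters left out ...]
2.65]
pick 1 40 None [ 0.19 -0.16  2.27 -0.35  0.36  2.05]
place 0 None None
place -20 None [ 0.48  0.39  1.81 -0.79  1.13 -2.68]
place -40 [ 0.22  0.56  1.59 -0.75  1.21 -2.65] [ 0.44  0.65  1.43 -0.66  1.39 -2.56]
pick 1 45 None [ 0.2  -0.17  2.32 -0.59  0.26  2.29]
place 0 None None
place -20 None [ 0.51  0.43  1.8  -0.87  1.18 -2.6 ]
place -40 [ 0.25  0.6   1.58 -0.82  1.26 -2.59] [ 0.46  0.69  1.4  -0.72  1.44 -2.52]
handle 0 -15 [-0.29 -0.06  1.7   0.13  1.73  2.08]
handle 0 0 [-0.2  -0.23  1.83 -0.    1.54  2.16]
handle 0 15 [-0.09 -0.37  1.96 -0.17  1.35  2.29]
handle 0.5 15 [-0.06 -0.35  2.11 -0.19  1.19  2.36]
handle 1.15 25 [-0.05 -0.19  2.24 -0.41  0.8   2.56]
handle 1.15 40 None
```

Run:
```python
from h import *
for t in(31,32,33,34,35):
    R=rot(0,t);q=inverse_kinematics(tcp([.558,.149,.022],R),rpy(R));print(t,None if q is None else q[4])
R=rot(0,30); movep(tcp([.558,.149,.022],R)-.11*R[:,2],rpy(R))
c=get_calibration("wrist"); im,d=get_image("wrist"); np.savez("w1.npz",im=im,d=d,K=c["intrinsics"],T=c["world_from_camera"])
cv2.imwrite("pics/w1.png",im[:,:,::-1]); print(observe()["time_s"],observe()["eef_pos"],c["world_from_camera"])
K,T=c["intrinsics"],c["world_from_camera"]
P=cloud(d,K,T); hsv=cv2.cvtColor(im,cv2.COLOR_RGB2HSV)
m=((d>0)&(P[...,2]>.015)&(P[...,2]<.055)&(abs(P[...,0]-.57)<.08)&(abs(P[...,1]-.149)<.045)).astype(np.uint8)
nl,lab,st,ce=cv2.connectedComponentsWithStats(m); i=1+np.argmax(st[1:,4]);q=P[lab==i]
for a,b in((.021,.0275),(.0315,.036),(.040,.06)):
    s=q[(q[:,2]>a)&(q[:,2]<b)]; print(a,len(s),np.median(s[:,2]),cv2.minAreaRect(s[:,:2].astype(np.float32)*1000))
```

```text
31 0.2631587359238381
32 0.2403895081422429
33 0.21816278266554479
34 None
35 None
2.0583 [0.51299813 0.1496795  0.10142306] [[-4.10115873e-04  6.79599326e-01  7.33583388e-01  3.76772520e-01]
 [ 9.99999903e-01  3.97115952e-04  1.91165860e-04  1.49025767e-01]
 [-1.61401476e-04  7.33583395e-01 -6.79599423e-01  1.88570268e-01]
 [ 0.00000000e+00  0.00000000e+00  0.00000000e+00  1.00000000e+00]]
0.021 739 0.027023487851651068 ((561.7683715820312, 148.49826049804688), (35.396297454833984, 86.47769927978516), 87.08650970458984)
0.0315 365 0.035299997519292636 ((603.322998046875, 146.32615661621094), (34.571022033691406, 29.27876853942871), 89.02851867675781)
0.04 337 0.045660559184951155 ((606.6946411132812, 146.40110778808594), (24.621421813964844, 24.93743133544922), 25.395828247070312)
```

View pics/w1.png

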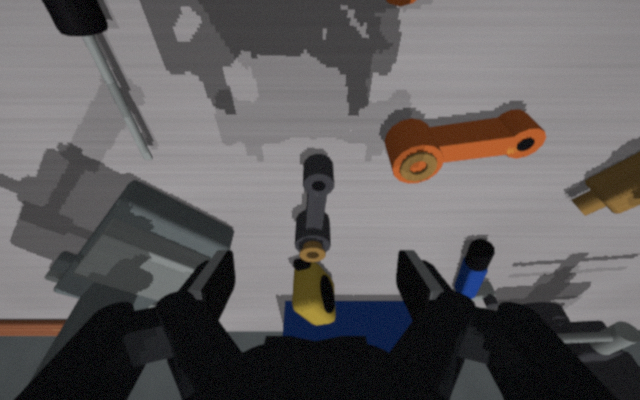

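The wrist view shows the eye hole at (318,185), the bush at (313,255), and the tape just beyond the boss, clear of it. I'll fix the axis from these rays, then grasp.

Run:
```python
from h import *
f=np.load("w1.npz");K,T=f["K"],f["T"]
e=ray((318,185),.026,K,T);b=ray((313,255),.0455,K,T);print(e,b,np.linalg.norm((b-e)[:2]))
psi=np.arctan2(*(b-e)[[1,0]]);print(np.degrees(psi))
ax=np.array([np.cos(psi),np.sin(psi),0])
mid=(e+b)/2; bx=mid+ .0375*ax   # boss axis
g=bx-.044*ax; g[2]=.0225
R=rot(psi,31); print(bx,g)
movep(tcp(g,R)-.06*R[:,2],rpy(R))
print(move_l(tcp(g,R),feed=.06,max_force=15))
gripper_to(0,60); hold(.2); s=observe(); print(s["opening"],s["grasp_force"],s["eef_pos"]-tcp(g,R),s["time_s"],s["ft_force"])
move_l(s["eef_pos"]+[0,0,.14],feed=.12); hold(.1)
s=observe();print(s["opening"],s["grasp_force"],s["ft_force"],s["torque"],s["time_s"])
np.save("grasp.npy",np.r_[bx,psi])
for n in("wrist","scene"):
    c=get_calibration(n); im,d=get_image(n); np.savez(n+"2.npz",im=im,d=d,K=c["intrinsics"],T=c["world_from_camera"],p=s["eef_pos"])
    cv2.imwrite(f"pics/{n}2.png",im[:,:,::-1])
```

```text
[0.53304501 0.15127369 0.026     ] [0.60741117 0.14691012 0.0455    ] 0.07449407651101951
-3.3580846089477316
[0.6076637 0.1468953 0.03575  ] [0.56373925 0.14947265 0.0225    ]
False
0.014978646174193309 60.20188808441162 [1.25596395e-04 9.92154569e-05 2.49695452e-04] 4.3833 [-3.38519287  0.55284827  4.97881555]
0.014893694399923605 58.91473174095154 [-0.35350507  0.16621645 -5.10434423] [-0.00710003  0.79373981 -0.01490048] 5.8
```

View pics/wrist2.png

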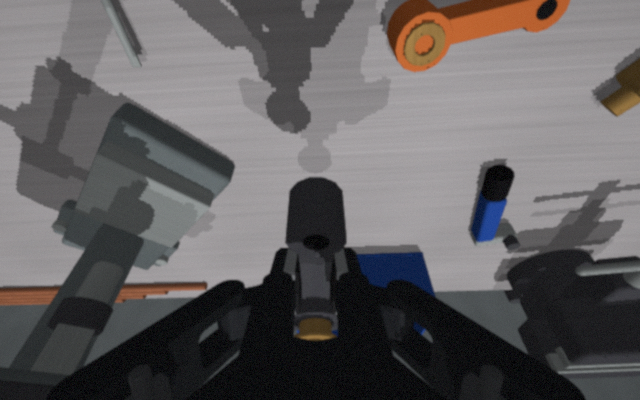

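The arm is held centrally: eye at (316,210), hole at (316,242), brass flange at (315,328). I'll check its tilt in the grip by depth.

Run:
```python
from h import *
bx=np.load("grasp.npy");psi=bx[3];ax=np.array([np.cos(psi),np.sin(psi)]);la=np.array([-ax[1],ax[0]])
for n in("scene2","wrist2"):
    f=np.load(n+".npz");im,d,K,T=[f[k] for k in("im","d","K","T")]
    P=cloud(d,K,T); rel=np.stack([(P[...,:2]-bx[:2])@ax,(P[...,:2]-bx[:2])@la,P[...,2]-.14],-1)
    hsv=cv2.cvtColor(im,cv2.COLOR_RGB2HSV)
    br=(d>0)&(hsv[...,1]>90)&(abs(hsv[...,0].astype(int)-20)<10)&(abs(rel[...,2]-.045)<.03)&(np.hypot(rel[...,0],rel[...,1])<.035)
    q=rel[br];print(n,"brass",len(q),np.median(q,0) if len(q) else None, (q.min(0)+q.max(0))/2 if len(q) else None)
    top=(d>0)&(abs(rel[...,1])<.006)&(rel[...,2]>.01)&(rel[...,2]<.06)
    for a,b in((-.09,-.08),(-.08,-.07),(-.07,-.06),(-.06,-.05),(-.05,-.04),(-.04,-.03),(-.03,-.02),(-.015,-.01),(-.01,0),(0,.01),(.01,.02)):
        q=rel[top&(rel[...,0]>a)&(rel[...,0]<b)]
        if len(q)>3: print(a,len(q),np.percentile(q[:,2],[10,50,90]))
```

```text
scene2 brass 63 [-0.00202162 -0.00010708  0.04313062] [-0.0001135  -0.00030485  0.0393618 ]
-0.09 8 [0.02209675 0.0234651  0.02745139]
-0.08 14 [0.0230655  0.02621821 0.02889487]
-0.07 13 [0.02280227 0.02611019 0.03022869]
-0.06 13 [0.02383726 0.02555139 0.02774954]
-0.05 13 [0.02396552 0.02628122 0.02817027]
-0.04 12 [0.02375235 0.02626002 0.02759885]
-0.03 8 [0.0251141  0.02704036 0.02953499]
-0.015 4 [0.04172753 0.04291852 0.04389751]
-0.01 18 [0.03328138 0.041343   0.0457643 ]
0 17 [0.03156828 0.03881456 0.04483126]
0.01 36 [0.01367452 0.02695133 0.04239402]
wrist2 brass 684 [-0.00967493 -0.00075267  0.03958411] [-0.00435927 -0.00079697  0.03913108]
-0.09 1313 [0.01250529 0.0220647  0.02644299]
-0.08 371 [0.0260819  0.02657013 0.02700052]
-0.07 311 [0.02577471 0.02614567 0.02658097]
-0.06 268 [0.02571459 0.02614755 0.02652676]
-0.05 229 [0.02569311 0.02605265 0.02647776]
-0.04 188 [0.02576352 0.02607022 0.02639172]
-0.03 165 [0.02565709 0.02603616 0.02638014]
-0.015 293 [0.03393264 0.04177971 0.04428348]
-0.01 223 [0.03438872 0.03780208 0.04419019]
0 19 [0.04083488 0.0412218  0.04155224]
```

Level and centred in the grip. Before entering the press I'll check forearm clearance to the raised handle by fitting the link geometry from IK samples.

```bash
cat > kin.py <<'E'
from h import *
from scipy.optimize import least_squares
def fit():
    rng=np.random.default_rng(0); D=[]
    while len(D)<40:
        R=rot(rng.uniform(-1.2,.5),rng.uniform(0,40)); p=np.array([rng.uniform(.4,.7),rng.uniform(-.2,.3),rng.uniform(.1,.4)])
        q=inverse_kinematics(p,rpy(R))
        if q is not None: D.append((p,R[:,2],q))
    def res(x):
        L,r0,h,a,b,o=x; o_=[]
        for p,z,q in D:
            w=p-L*z; r=np.cos(q[0])*w[0]+np.sin(q[0])*w[1]; l=-np.sin(q[0])*w[0]+np.cos(q[0])*w[1]
            o_+=[r-r0-a*np.sin(q[1])-b*np.sin(q[1]+q[2]),w[2]-h-a*np.cos(q[1])-b*np.cos(q[1]+q[2]),l-o]
        return o_
    s=least_squares(res,[.2,0,.4,.4,.4,0]); return s.x,np.abs(s.fun).max()
def seg(q,x):
    L,r0,h,a,b,o=x; f=lambda r,z:np.array([np.cos(q[0])*r-np.sin(q[0])*o,np.sin(q[0])*r+np.cos(q[0])*o,z])
    e=f(r0+a*np.sin(q[1]),h+a*np.cos(q[1])); return e,f(r0+a*np.sin(q[1])+b*np.sin(q[1]+q[2]),h+a*np.cos(q[1])+b*np.cos(q[1]+q[2]))
def dist(A,B,C,D):
    s=np.linspace(0,1,100)[:,None]; X=A+s*(B-A);Y=C+s*(D-C)
    return np.linalg.norm(X[:,None]-Y[None],axis=-1).min()
def bar(th,l=.24):
    a=np.radians(25)-th; return P2W([.035,-.115,.25]),P2W([.035-l*np.cos(a),-.115,.25+l*np.sin(a)])
E
python3 - <<'E'
from kin import *
x,e=fit();print(x,e)
np.save("kin.npy",x)
for dy in(0,-20,-30,-40,-50,-60):
    ps=YAW+np.radians(dy);R=rot(ps,31);a=np.array([np.cos(ps),np.sin(ps),0])
    o=[]
    for back in(0,.05,.1,.15):
        q=inverse_kinematics(tcp(P2W([0,0,.0795])-(.044+back)*a,R),rpy(R))
        if q is None:o.append(None);continue
        E,W=seg(q,x); o.append(round(dist(E,W,*bar(0)),3))
    print(dy,o,q)
    if q is not None:
        q=inverse_kinematics(tcp(P2W([0,0,.0795])-.044*a,R),rpy(R));print("  ",seg(q,x))
E
```

```text
[ 0.32939462 -0.00584534  0.26118921  0.4059357   0.54647655  0.07803695] 0.019890713726251397
0 [np.float64(0.102), np.float64(0.13), np.float64(0.166), np.float64(0.206)] [ 0.35249458  0.08056508  2.13718722 -0.70106973  0.81328963  0.03686095]
   (array([0.0720235 , 0.08412826, 0.65824809]), array([0.5127233 , 0.11983517, 0.33708563]))
-20 [np.float64(0.143), np.float64(0.175), np.float64(0.209), np.float64(0.246)] [ 0.40771104  0.34298612  1.82026364 -0.63124043  1.06027606  0.31579206]
   (array([0.11998798, 0.0963256 , 0.64278235]), array([0.56910449, 0.16170178, 0.33838634]))
-30 [np.float64(0.156), np.float64(0.187), np.float64(0.22), np.float64(0.253)] [ 0.40137185  0.46470996  1.65308754 -0.58423145  1.17844743  0.41615521]
   (array([0.14551255, 0.10194253, 0.63187401]), array([0.60140786, 0.17381942, 0.3392483 ]))
-40 [np.float64(0.165), np.float64(0.194), np.float64(0.224), np.float64(0.253)] [ 0.38051603  0.58217805  1.4818444  -0.53706588  1.2948719   0.505444  ]
   (array([0.1710489 , 0.10610528, 0.61917553]), array([0.63516434, 0.17962434, 0.34019806]))
-50 [np.float64(0.169), np.float64(0.195), np.float64(0.221), np.float64(0.246)] [ 0.34896698  0.69679241  1.30691821 -0.49124449  1.41026903  0.58916338]
   (array([0.19604246, 0.10822836, 0.60504898]), array([0.66933305, 0.17902133, 0.34119108]))
-60 [np.float64(0.169), np.float64(0.191), np.float64(0.212), np.float64(0.23)] [ 0.30941259  0.80985311  1.12811544 -0.44699914  1.5250866   0.67077632]
   (array([0.22000693, 0.10795033, 0.58992503]), array([0.70285952, 0.17209693, 0.34218482]))
```

```bash
cat >> h.py <<'E'
DY=-20
def place(back,lift,off=(0,0)):
    """TCP pose for idler with boss axis 'back' m out of the punch axis, underside lift above plate; off: world xy correction"""
    ps=YAW+np.radians(DY);R=rot(ps,31);a=np.array([np.cos(ps),np.sin(ps),0])
    return tcp(P2W([0,0,.0725+lift])-(.044+back)*a+np.r_[off,0],R),R
E
python3 - <<'E'
from h import *
p,R=place(.17,.09); movep(p,rpy(R))
p,R=place(.14,.007); move_l(p,feed=.12)
c=get_calibration("wrist"); im,d=get_image("wrist"); np.savez("w3.npz",im=im,d=d,K=c["intrinsics"],T=c["world_from_camera"])
p,R=place(0,.007); print(move_l(p,feed=.07,max_force=12)); s=observe();print(s["time_s"],s["ft_force"],s["eef_pos"]-p)
im2,d2=get_image("scene");np.savez("s3.npz",im=im2,d=d2)
im3,d3=get_image("wrist");c=get_calibration("wrist"); np.savez("w4.npz",im=im3,d=d3,K=c["intrinsics"],T=c["world_from_camera"])
cr=lambda i:cv2.resize(i,(400,250))
cv2.imwrite("pics/p3.png",np.vstack([np.hstack([cr(im),cr(im3)]),np.hstack([cv2.resize(im2[170:320,230:410],(400,333)),np.zeros((333,400,3),np.uint8)])])[:,:,::-1])
E
```

```text
False
10.2583 [ 0.24423237  0.35992002 -5.63270199] [-7.05424197e-05  2.90265250e-04 -3.07252784e-05]
```

View pics/p3.png

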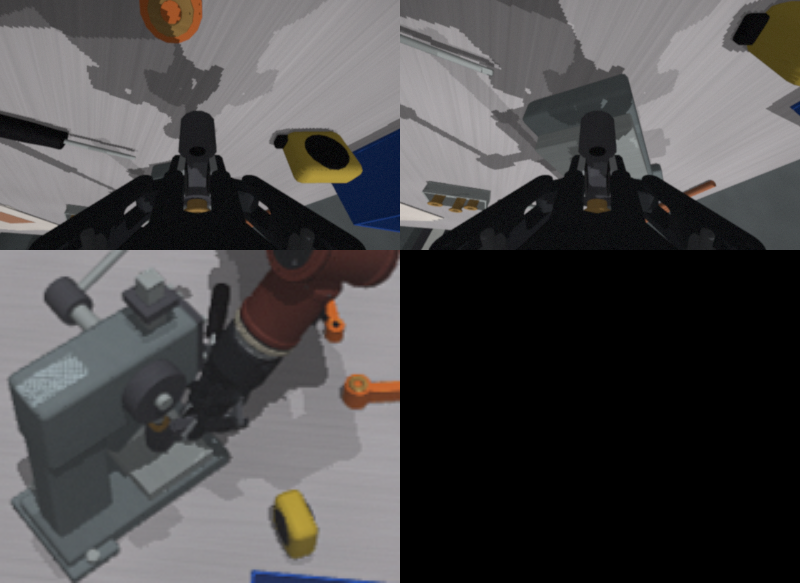

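The arm is inside the press with no contact (scene crop: bush at about (158,425), under the head). From the new wrist view I'll check the plate and foot edges against my press frame, to catch offset and yaw errors.

Run:
```python
from h import *
def topress(P):
    c,s=np.cos(YAW),np.sin(YAW); dx,dy=P[...,0]-O[0],P[...,1]-O[1]; return np.stack([c*dx+s*dy,-s*dx+c*dy,P[...,2]],-1)*1000
def rep(n,d,K,T):
    Q=topress(cloud(d,K,T))[d>0]
    for z,lim in((50,75),(30,95)):
        m=(abs(Q[:,2]-z)<2.5)&(abs(Q[:,0])<lim)&(abs(Q[:,1])<75); q=Q[m]
        print(n,z,len(q),np.median(q[:,2]))
        o=[]
        for y in range(-50,50,10):
            k=q[(q[:,1]>y)&(q[:,1]<y+10),0]; o.append(None if len(k)<5 else round(float(k.min()),1))
        print("  front x by y",o); o=[]
        for x in range(-70,70,10):
            k=q[(q[:,0]>x)&(q[:,0]<x+10),1]; o.append(None if len(k)<5 else round(float(k.max()),1))
        print("  left y by x",o)
    return Q
f=np.load("w4.npz"); rep("w4",f["d"],f["K"],f["T"])
for n in("top","scene"):
    f=np.load(n+".npz"); Q=rep(n,f["d"],f["K"],f["T"])
    m=(abs(Q[:,2]-369)<4)&(np.hypot(Q[:,0],Q[:,1])<40);q=Q[m];print("ram",q.min(0),q.max(0),q.mean(0))
f=np.load("scene.npz");Q=topress(cloud(f["d"],f["K"],f["T"]))[f["d"]>0]
m=(abs(Q[:,2]-250)<40)&(abs(Q[:,0])<165)&(Q[:,1]>25)&(Q[:,1]<45);q=Q[m]
for x in range(-60,165,25):
    k=q[(q[:,0]>x)&(q[:,0]<x+25),1]; print(x,len(k),np.median(k) if len(k) else None)
```

```text
w4 50 5084 51.5549622048903
  front x by y [-47.9, -48.2, -48.2, -47.9, -47.8, None, None, -27.8, -47.8, -47.7]
  left y by x [None, None, 49.8, 49.8, 49.8, 49.8, 49.8, 49.7, 49.7, 49.6, 49.5, 49.4, 39.6, None]
w4 30 6436 31.273067200932694
  front x by y [-73.1, -72.4, -72.6, -72.2, -72.2, -72.0, -72.8, -72.6, -72.9, -72.0]
  left y by x [54.6, 54.8, 54.5, 54.4, 54.5, 54.7, 54.4, 54.3, 54.3, 54.3, 54.1, 54.1, 53.8, 54.1]
top 50 200 50.3568438732046
  front x by y [-48.7, -49.4, -49.2, -49.5, -49.3, -49.1, -48.9, -49.3, -49.2, -46.7]
  left y by x [None, None, 43.8, 49.0, 39.2, -12.5, -22.1, -19.6, -21.3, -23.8, -21.4, -23.5, None, None]
top 30 153 30.14137440271636
  front x by y [-70.8, -73.8, -73.3, -73.7, -76.4, -73.8, -73.8, -73.9, -74.0, -71.5]
  left y by x [48.7, 52.0, 29.3, None, None, None, None, None, None, None, None, None, -31.3, -30.8]
ram [-12.44167015 -11.84682148 365.29686251] [ 10.83306967  10.16131649 372.24054611] [-1.03762032e+00 -3.53726369e-01  3.68546704e+02]
scene 50 582 50.32796554754082
  front x by y [None, None, -46.8, -47.2, -47.7, -47.1, -44.9, -45.0, -46.4, -45.6]
  left y by x [None, None, 52.5, 51.9, 51.9, 51.3, 50.4, 51.7, 50.3, 50.7, 49.7, 52.8, 52.1, None]
scene 30 385 30.482419516129955
  front x by y [-71.6, -70.7, -70.9, -71.8, -71.0, -70.3, -71.2, -69.6, -69.2, -70.9]
  left y by x [56.1, 57.3, 57.6, 58.1, 57.2, 57.5, None, 55.4, None, 56.6, 57.3, 57.1, 56.7, 55.2]
ram [ -8.28649954  -9.82562428 365.24252004] [ 13.71515893  14.05329241 372.53320471] [  3.08752365   2.57271941 368.9775752 ]
-60 67 31.248056589357123
-35 134 37.3412478302289
-10 67 37.25303467678209
15 34 38.38666022897368
40 56 38.42353067501786
65 171 37.06621114239912
90 179 36.558004656666796
115 184 36.53021250902908
140 198 36.44883093647262
```

The frame is good: yaw matches and the centre shifts about 1.7 mm in press +x. I'll correct for that, lower with a force guard, release, back out and check.

```bash
sed -i 's/^O=.*/O=np.array([.6362,-.0292]); YAW=np.radians(-45.3)/' h.py
python3 - <<'E'
from h import *
p,R=place(0,.004); move_l(p,feed=.03)
p,R=place(0,-.003); print(move_l(p,feed=.015,max_force=5)); s=observe();print(s["time_s"],s["ft_force"],s["eef_pos"]-p)
gripper_to(.03); hold(.1); s=observe(); print(s["opening"],s["ft_force"])
p=s["eef_pos"]; move_l(p-.07*R[:,2],feed=.08)
ps=YAW+np.radians(DY); move_l(p-.07*R[:,2]-.07*np.array([np.cos(ps),np.sin(ps),0]),feed=.12)
ims=[]
for n in("wrist","scene"):
    c=get_calibration(n);im,d=get_image(n);np.savez(n[0]+"5.npz",im=im,d=d,K=c["intrinsics"],T=c["world_from_camera"]); ims.append(im)
print(observe()["time_s"])
cv2.imwrite("pics/p5.png",np.hstack([cv2.resize(ims[0],(480,300)),cv2.resize(ims[1][200:310,245:365],(320,300))])[:,:,::-1])
E
```

```text
True
10.9833 [-0.65135558  1.14733042  6.29721247] [2.95354288e-04 4.76559825e-05 3.27330771e-03]
0.030044399321443035 [ 0.08431291 -0.25130157  0.48120684]
13.2417
```

View pics/p5.png

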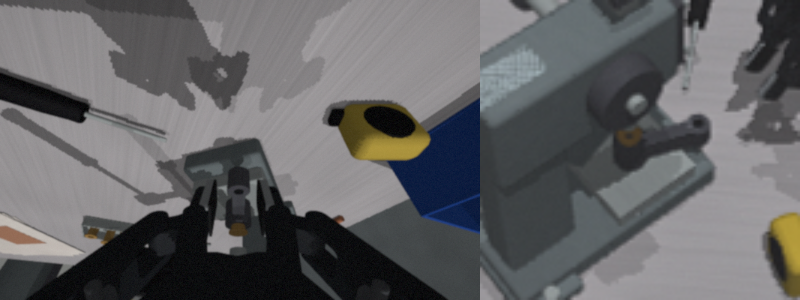

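The arm lies flat on the plate with the bush under the head: wrist view bush at (237,229), eye at (238,187). I'll check the bush axis in the same wrist image relative to the plate edges.

Run:
```python
from h import *
ps=YAW+np.radians(DY); a=np.array([np.cos(ps),np.sin(ps)]);l=np.array([-a[1],a[0]])
for n in("w5","s5"):
    f=np.load(n+".npz");d=f["d"];im=f["im"];P=cloud(d,f["K"],f["T"])
    D=P[...,:2]-O; A=D@a;Lt=D@l;Z=P[...,2]; ok=d>0
    m=ok&(abs(Z-.05)<.003); c,s=np.cos(YAW),np.sin(YAW); X=c*D[...,0]+s*D[...,1];Y=-s*D[...,0]+c*D[...,1]
    k=m&(abs(X)<.07)&(abs(Y)<.07); print(n,"plate front x by y",[round(1000*X[k&(Y>y)&(Y<y+.02)].min(),1) if (k&(Y>y)&(Y<y+.02)).sum()>3 else None for y in(-.04,-.02,0,.02)],"left y",[round(1000*Y[k&(X>y)&(X<y+.02)].max(),1) if (k&(X>y)&(X<y+.02)).sum()>3 else None for y in(-.04,-.02,0,.02)], np.median(Z[k]))
    e=ok&(Z>.071)&(Z<.081)&(A<-.06)&(A>-.11)&(abs(Lt)<.03); print("eye A",A[e].min(),"lat",Lt[e].min(),Lt[e].max(),"z",np.median(Z[e]),e.sum())
    b=ok&(Z>.060)&(Z<.0865)&(abs(A)<.03)&(abs(Lt)<.03);print("boss A",A[b].min(),A[b].max(),"lat",Lt[b].min(),Lt[b].max(),b.sum())
    hsv=cv2.cvtColor(im,cv2.COLOR_RGB2HSV)
    b=ok&(hsv[...,1]>90)&(abs(hsv[...,0].astype(int)-20)<10)&(Z>.085)&(Z<.105)&(abs(A)<.03)&(abs(Lt)<.03)
    print("bush A",A[b].min(),A[b].max(),"lat",Lt[b].min(),Lt[b].max(),"z",np.percentile(Z[b],90),b.sum())
```

```text
w5 plate front x by y [np.float64(-27.7), np.float64(-49.4), np.float64(-49.3), np.float64(-49.2)] left y [np.float64(39.6), np.float64(32.8), np.float64(27.0), np.float64(22.2)] 0.051790170482049674
eye A -0.08878112089249594 lat -0.012321269019983443 0.013162730617678628 z 0.07752276814721394 614
boss A -0.029961902574034485 0.011404436077220397 lat -0.017604873229103445 0.01804450076527135 850
bush A -0.01330281948185072 0.011232954780629799 lat -0.010956126925154373 0.011742720595668436 z 0.09632720060816787 326
s5 plate front x by y [np.float64(-47.6), np.float64(-48.8), np.float64(-28.9), np.float64(-55.1)] left y [np.float64(52.6), np.float64(51.5), np.float64(51.3), np.float64(52.1)] 0.0504868277199324
eye A -0.08792019315438147 lat -0.010594543243027702 0.015698366296781414 z 0.07631257422199678 69
boss A -0.029685377841138515 0.01651799211882402 lat -0.012702950221116917 0.02082218551025516 139
bush A -0.01336807849934476 0.008984887108078326 lat -0.005393780662665289 0.015561830841864292 z 0.09767195440169685 35
```

The bush is within about 1 mm of the punch axis. Now the handle: rise, go over the grip, take it softly, and look before pulling.

```bash
cat >> h.py <<'E'
def hp(th,t0=-10,t1=38):
    R=rot(YAW,t0+(t1-t0)*th/1.15); return tcp(gripat(th),R),R
E
python3 - <<'E'
from h import *
s=observe(); p=s["eef_pos"]; move_l(p+[-.03,.03,.2],feed=.25); gripper_to(.06)
p,R=hp(0); movep(p-.12*R[:,2]+[0,0,.02],rpy(R)); move_l(p-.045*R[:,2],feed=.15)
print(move_l(p,feed=.08,max_force=8))
gripper_to(0,30); hold(.1); s=observe(); print(s["opening"],s["grasp_force"],s["ft_force"],s["torque"],s["eef_pos"]-p,s["time_s"])
im,d=get_image("scene"); cv2.imwrite("pics/p6.png",cv2.resize(im[90:330,200:440],(600,600))[:,:,::-1])
E
```

```text
False
0.023166638746511075 29.319693446159363 [1.65162411 0.08478346 2.84559729] [ 0.15509444 -0.26270822 -0.1296494 ] [4.37785878e-04 3.07160724e-05 5.74094982e-04] 17.625
```

View pics/p6.png

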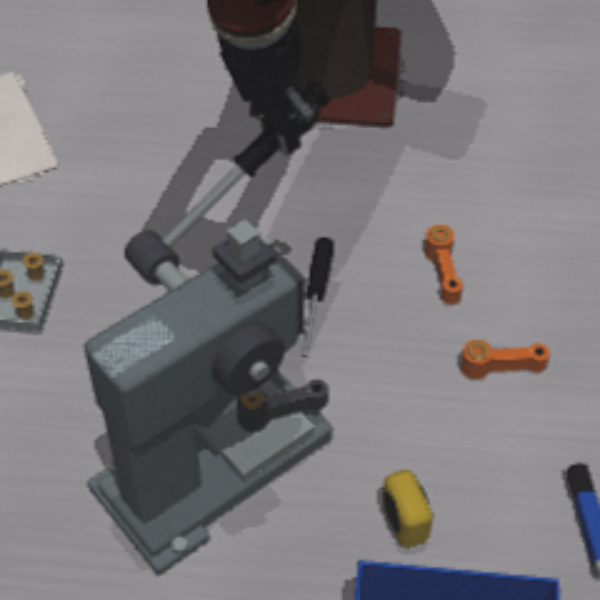

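The gripper has the grip at (285,130), opening 23 mm ≈ its 24 mm thickness. The arm lies on the plate with the bush at (252,400). Now pull down.

Run:
```python
from h import *
gripper_to(0,70)
def go(th,feed,mf=None):
    p,R=hp(th); r=move_l(p,feed=feed,rotation=rpy(R),max_force=mf); s=observe()
    a=R.T@s["ft_force"]
    g=s["eef_pos"]-.019*Ro.from_euler("xyz",s["tcp_rot"]).as_matrix()[:,2]; c,sn=np.cos(YAW),np.sin(YAW)
    x=c*(g[0]-O[0])+sn*(g[1]-O[1]); print(round(th,3),r,np.round(a,1),"th",round(np.radians(25)-np.arctan2(g[2]-.25,.035-x),3),round(s["opening"],4),round(s["time_s"],2)); return r,s
for th in np.arange(.1,1.01,.1):
    r,s=go(th,.07,40)
    if r: print("STOP early"); break
else:
    for th in(1.05,1.1,1.14,1.17,1.2):
        r,s=go(th,.03,14)
        if r: break
print(s["ft_force"],s["torque"],s["q"])
```

```text
0.1 False [ 0.2  3.2 -4.8] th 0.096 0.022 18.3
0.2 False [ 1.6  3.7 -5. ] th 0.197 0.0224 18.71
0.3 False [ 3.4  4.1 -6.6] th 0.297 0.0218 19.12
0.4 False [ 4.4  3.4 -5.9] th 0.398 0.0217 19.52
0.5 False [ 3.2  3.1 -7.3] th 0.498 0.0224 19.93
0.6 False [ 4.1  4.6 -7.3] th 0.598 0.0224 20.35
0.7 False [ 3.8  3.4 -6.6] th 0.698 0.0221 20.77
0.8 False [ 3.6  3.9 -8. ] th 0.799 0.0224 21.18
0.9 False [ 3.4  4.  -7.9] th 0.899 0.0218 21.6
1.0 False [ 2.4  3.9 -7.8] th 1.0 0.0219 22.02
1.05 False [  3.6   2.7 -11.2] th 1.049 0.0221 22.48
1.1 False [ 3.2  3.3 -9.9] th 1.1 0.022 22.93
1.14 False [  5.8   1.5 -19. ] th 1.138 0.0218 23.33
1.17 True [  1.1  -5.3 -20.8] th 1.157 0.0223 23.55
[-13.53247307   6.14585932  15.55995472] [ 0.15001601  0.32876157 -0.01153677] [ 0.07198849 -0.20117284  2.34253231 -0.82243477  0.70295806 -0.14221744]
```

Contact with the stop shows as the force rises steeply at 1.14–1.157. One firmer push to confirm the stop, plus a look at the bush.

Run:
```python
from h import *
gripper_to(0,90)
p,R=hp(1.2); print(move_l(p,feed=.02,rotation=rpy(R),max_force=15)); hold(.3); s=observe(); print(R.T@s["ft_force"],s["eef_pos"]-p,s["time_s"])
c=get_calibration("scene"); im,d=get_image("scene"); P=cloud(d,c["intrinsics"],c["world_from_camera"])
m=(d>0)&(np.hypot(P[...,0]-O[0],P[...,1]-O[1])<.03)&(P[...,2]>.31)&(P[...,2]<.38); print("ram top z",np.percentile(P[m][:,2],[50,90,97]))
cv2.imwrite("pics/p7.png",cv2.resize(im[150:310,235:385],(560,600),interpolation=cv2.INTER_CUBIC)[:,:,::-1])
```

```text
True
[  2.46306271  -5.14897275 -22.62616641] [-0.00353612  0.00404904  0.00564889] 24.3083
ram top z [0.3172914  0.34229655 0.34402202]
```

View pics/p7.png

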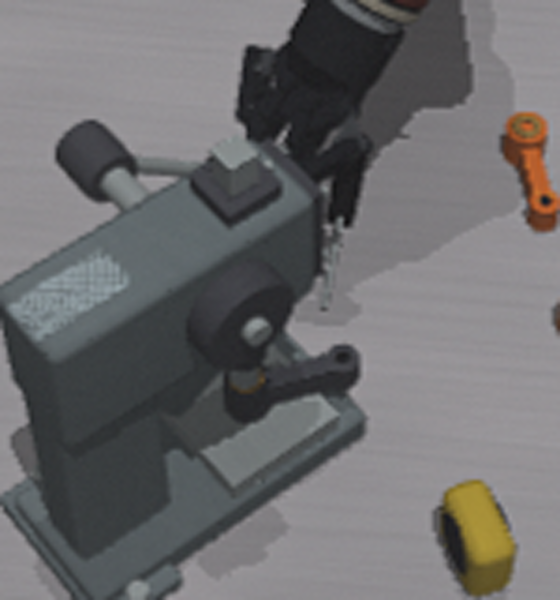

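The punch at (243,378) sits on the flange, now down at the boss, and the ram is about 26 mm down, so the handle is at the stop. Now ease it up slowly.

Run:
```python
from h import *
for th in list(np.arange(1.1,.05,-.1))+[.05,0]:
    p,R=hp(th); r=move_l(p,feed=.045,rotation=rpy(R),max_force=None if th>.06 else 12); s=observe(); print(round(th,2),r,np.round(R.T@s["ft_force"],1),round(s["opening"],4),round(s["time_s"],2))
p,R=hp(-.04); r=move_l(p,feed=.02,rotation=rpy(R),max_force=10);hold(.2); s=observe(); print(r,np.round(R.T@s["ft_force"],1),s["eef_pos"]-p)
c=get_calibration("scene"); im,d=get_image("scene"); P=cloud(d,c["intrinsics"],c["world_from_camera"])
m=(d>0)&(np.hypot(P[...,0]-O[0],P[...,1]-O[1])<.03)&(P[...,2]>.31)&(P[...,2]<.38); print("ram top z",np.percentile(P[m][:,2],[90,97]))
cv2.imwrite("pics/p8.png",cv2.resize(im[90:330,200:440],(600,600))[:,:,::-1])
```

```text
1.1 False [ 1.9  4.3 -6.7] 0.0216 24.76
1.0 False [ 2.   4.2 -5.4] 0.0216 25.32
0.9 False [-0.7  4.5 -1.8] 0.0217 25.88
0.8 False [-1.1  7.4 -2.3] 0.0214 26.44
0.7 False [-2.8  7.7 -1. ] 0.0214 27.0
0.6 False [-1.2  6.4 -2.1] 0.0218 27.56
0.5 False [-2.3  7.9 -0.4] 0.0215 28.12
0.4 False [-2.7  8.  -1.3] 0.0217 28.68
0.3 False [-3.   7.4 -0.2] 0.0215 29.23
0.2 False [-4.4  8.   0.5] 0.0214 29.79
0.1 False [-3.7  8.2 -0.1] 0.0215 30.35
0.05 False [-4.4  8.2  1.3] 0.0216 30.7
0 False [-3.9  8.   2.1] 0.0215 31.05
True [-3.2 -2.   1.6] [-0.00161329  0.00209302 -0.00809195]
ram top z [0.36933513 0.37087812]
```

The ram top is back at 0.369 m, its rest value, and the stop was felt. Release, retreat and check.

Run:
```python
from h import *
gripper_to(.055); hold(.2); s=observe(); R=Ro.from_euler("xyz",s["tcp_rot"]).as_matrix(); print(s["ft_force"])
move_l(s["eef_pos"]-.1*R[:,2],feed=.1); move_l(observe()["eef_pos"]+[-.05,0,.06],feed=.15); hold(.5)
c=get_calibration("scene"); im,d=get_image("scene"); P=cloud(d,c["intrinsics"],c["world_from_camera"]); Z=P[...,2];D=P[...,:2]-O;r=np.hypot(D[...,0],D[...,1])
m=(d>0)&(r<.03)&(Z>.31)&(Z<.38); print("ram top z",np.percentile(P[m][:,2],[90,97]))
hsv=cv2.cvtColor(im,cv2.COLOR_RGB2HSV)
b=(d>0)&(hsv[...,1]>90)&(abs(hsv[...,0].astype(int)-20)<10)&(r<.03)&(Z>.07)&(Z<.12)
ps=YAW+np.radians(DY); a=np.array([np.cos(ps),np.sin(ps)]);l=np.array([-a[1],a[0]])
e=(d>0)&(Z>.071)&(Z<.081)&(D@a<-.06)&(D@a>-.11)&(abs(D@l)<.03)
print("bush z (was .0977)",b.sum(),np.percentile(Z[b],[50,90]),"eye A (was -.0879)",(D@a)[e].min(),(D@l)[e].min(),(D@l)[e].max(),observe()["time_s"])
cv2.imwrite("pics/p9.png",cv2.resize(im[90:330,200:440],(600,600))[:,:,::-1])
```

```text
[-0.47054816  0.6072249  -0.88910843]
ram top z [0.36977847 0.37158926]
bush z (was .0977) 32 [0.0882725 0.0914939] eye A (was -.0879) -0.08823987835864612 -0.00795564500097218 0.01693879798603701 34.5167
```

View pics/p9.png

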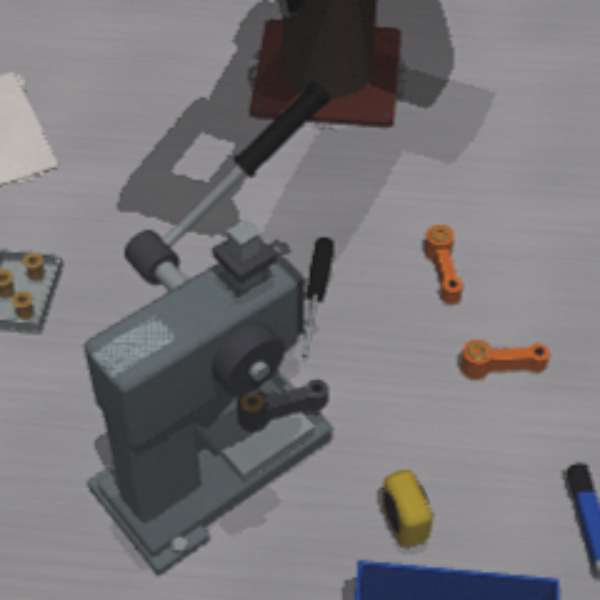

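The arm is flat and the handle is at rest. The scene depth of the bush is noisy, so I'll take one wrist look from the earlier viewpoint to be sure it's home.

Run:
```python
from h import *
p,R=place(.09,.09); 
movep(p+[-.03,.03,.14],rpy(R)); move_l(p,feed=.2); hold(.2)
c=get_calibration("wrist"); im,d=get_image("wrist"); P=cloud(d,c["intrinsics"],c["world_from_camera"])
ps=YAW+np.radians(DY); a=np.array([np.cos(ps),np.sin(ps)]);l=np.array([-a[1],a[0]]);D=P[...,:2]-O;A=D@a;L=D@l;Z=P[...,2]
hsv=cv2.cvtColor(im,cv2.COLOR_RGB2HSV)
b=(d>0)&(hsv[...,1]>90)&(abs(hsv[...,0].astype(int)-20)<10)&(Z>.07)&(Z<.105)&(abs(A)<.03)&(abs(L)<.03)
print("bush",b.sum(),A[b].min(),A[b].max(),L[b].min(),L[b].max(),"z",np.percentile(Z[b],[10,50,90,99]))
e=(d>0)&(Z>.071)&(Z<.081)&(A<-.065)&(A>-.1)&(abs(L)<.03);print("eye z",np.median(Z[e]),A[e].min(),L[e].min(),L[e].max())
m=(d>0)&(abs(Z-.085)<.004)&(A<-.0135)&(A>-.018)&(abs(L)<.02);print("boss top z",np.median(Z[m]),m.sum(),observe()["time_s"])
move_l(p+[-.03,.03,.14],feed=.2)
```

```text
bush 245 -0.013499107099072382 0.009633015092755885 -0.012833916888703173 0.012455862790268776 z [0.08630631 0.08832759 0.08891066 0.0891793 ]
eye z 0.07759740620273008 -0.08873361904128967 -0.012363593829769676 0.013413044988932777
boss top z 0.08445520673086612 117 36.6917
```

The flange top is 11.2 mm above the eye top, and fully home is 11 mm. The bush is home and still on the punch axis, so I'm handing in.

```bash
python3 -c "
from plant import *
hold(.3);print(observe()['time_s'],job_done())"
```

```text
the job is handed in; nothing more can be done
37.875 None
```

I handed the job in at 37.9 s: the bush is fully home, the arm lies flat on the plate under the punch, the handle was eased back to rest, and the robot is clear of everything without having moved anything else.

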